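# Make up the cutter kit and the glazing kit

## Robot

A 6-joint arm with a two-finger parallel gripper is mounted at the origin on a cart in front of the work surface, level with it; the furniture and walls round the work are solid. World frame = base frame: x ahead of the robot, y to its left, z up, the work surface at z = 0. Lengths are in m, angles in rad, forces in N, time in s.
With the tool pointing down it reaches from about 0.375 to 0.9 m from the base axis. Payload 3.1 kg.
Tool frame: the origin (TCP) lies midway between the tips of the shut fingers; the grasp point (between the pads) lies robot.grip_depth behind it (robot.grip_depth is the distance from the TCP to the grasp point, in m); z points along the fingers, y is the line along which they close (so a half turn about z gives the same grasp; the last joint's range is limited). The gripper opens to 87 mm and grips with 3 to 60 N. Pads are 19 mm wide; open, the fingers measure 117 mm over their backs; the gripper's body (75 mm by 190 mm) begins 51 mm behind the grasp point.
Start: joints at [1.165, 0.527, 1.433, -0, 1.181, -0.178], TCP at [0.141, 0.609, 0.223] pointing down, gripper open.
Joint ranges: [-3.08, 3.08], [-0.75, 2.2], [0.22, 2.44], [-1.43, 4.57], [0, 2.65], [-2.85, 2.85]. Speed limits (rad/s): [2.79, 2.79, 3.14, 3.14, 3.14, 3.14].

## Interface

Orientations are given as a unit quaternion [x, y, z, w].
In Python, from rig import robot gives the robot as it stands.
- The arm moves only by the tool hand_motion, called after "Request:" as name(argument=value, ...) on one line, values as JSON. Schema: {"type":"object","properties":{"plan":{"type":"object","properties":{"deltas":{"type":"array","items":{"type":"array","items":{"type":"number"},"minItems":4,"maxItems":4},"minItems":1,"maxItems":20}},"additionalProperties":false,"required":["deltas"]},"finger_gap":{"type":"number"},"clamp_n":{"type":"number"},"only":{"type":"string"},"quiet":{"type":"boolean"},"lines":{"type":"string"}},"required":["plan"],"additionalProperties":false}. plan is an object whose key "deltas" holds a list of rows, 1 to 20 of them, each of 4 numbers: dx, dy, dz in m, then a turn about the tool's z in rad; each row shifts and turns the commanded pose from where the row before left it, along the tool's axes as they then stand; what a row does not reach is not made up. A row lasts 1/12 s, in which the tool goes at most 0.0417 m and 0.125 rad, less where a joint would pass 70% of its speed; a pose out of reach is approached as far as the arm can. finger_gap is the finger opening in m, set as the call begins (left out keeps the last). The fingers move at their own pace and stop on an object; clamp_n is the grip in N (left out, the last holds). Time passes only in rows, so rows that do not move let the fingers close. The tool returns the time, the measured TCP pose, the force, the opening and the grip force at its end. only (a regular expression) keeps the lines of the reply that match it, lines (a string "A,B") keeps lines A to B, and quiet returns only ok. Input that does not fit is refused with a message, and nothing moves.
- robot.get_obs(): the state, without advancing time (a new reading comes with each control period).
- robot.camera(name): name is "scene" or "top"; returns a dict with "img" (480x640x3 uint8, red, green, blue), "fx", "fy", "cx", "cy" (pixels), "k1" (the pictures are not rectified: a ray, as slopes to the right and down, at radius r is drawn at 1 + k1 r^2 times it, then the intrinsics apply), "xyz" and "attitude" of the camera in the world. Camera axes: x right, y down, z forward; pixel columns grow to the right and rows downward; lengths in m; the calibration is good to about 2 mm. A picture is of the moment at which its call begins. There is no depth.
- robot.hand_in(): hands the job in; it is judged then, once.
The state is a dict: "time": time; "q": joint angles; "joint_velocities": joint speeds; "joint_torque": joint torques, N m; "position": TCP position; "tool_rot": TCP orientation; "ft_force": force on the tool from outside, world axes, zero at the start; "moment": the same for the moment, N m; "grip_width": finger opening in m; "grip_force": force on a finger pad.
Only numpy, scipy, OpenCV 4.12 (cv2) and the standard library are available. Lean on these libraries where they do the work, as an engineer would, in place of code of your own. Each camera call takes 0.05 s, during which the arm holds its last target. There are 200 camera calls.

## Task

Make up the two baking kits in the low pocketed trays. Three-pocket tray: the fluted cutter ring in the large middle pocket, the piping nozzle in the small pocket, the wide, square-bodied spice jar in the medium pocket; tray with the long slot: the pastry brush flat in the slot (either way round), the slim, tall spice jar in the square pocket. Everything must end right way up, on the floor of its own pocket and let go; leave the tart dish, the lidded pot and the kitchen timer where they are.

Things in the scene. Friction and masses are not known exactly. Their poses are not given: they have to be found in the camera images.
- round_cutter: Loose fluted metal cutter ring, 62 mm outside diameter, 28 mm high, 50 g. Standing on the worktop; origin at the centre of its underside, z up. Can be gripped over its full outside diameter. 
- nozzle: Loose grey piping nozzle, a steep cone standing on its wide end: 27 mm diameter at the foot, about 10 mm at the top, 36 mm high, 25 g. Origin at the centre of its underside, z up.
- tall_jar: Loose spice jar, the slimmer and taller one, round, 42 mm diameter, 106 mm high (mustard-yellow screw cap, fixed, over the top 21 mm), about 110 g. Origin at the centre of its underside, z up.
- square_jar: Loose spice jar, the wider and lower one, body of rounded square plan 47 mm x 47 mm with sides along its x and y, 97 mm high; its round red screw cap (fixed, 45 mm diameter) takes the top 21 mm; about 110 g. Origin at the centre of its underside, z up.
- pastry_brush: Loose pastry brush lying flat along its x, 190 mm long (x -95 to +95 mm), 12 mm thick, 50 g. Origin on its underside at mid-length, z up. Wooden handle 12 mm wide from x = -95 to -7 mm; it widens to the flat ferrule, 30 mm wide with parallel sides from x = +27 mm on, and rigid bristles to the +x end. Balances at about x = +25 mm.
- cutter_tray: Low metal tray with dark pocket floors, fixed in place, plate 108 mm (x) x 252 mm (y), 9 mm thick, three square pockets in a row along y, 6 mm deep (floors at z = 3 mm). Origin: centre of its underside, z up. Pocket centres in its frame: medium 70 x 70 mm at (0, +82) mm, large 90 x 90 mm at (0, -8) mm, small 54 x 54 mm at (0, -90) mm.
- brush_tray: Low metal tray with dark pocket floors, fixed in place, plate 152 mm (x) x 234 mm (y), 9 mm thick, two pockets 6 mm deep (floors at z = 3 mm). Origin: centre of its underside, z up. Pocket centres in its frame: slot 56 mm wide in x, 216 mm long in y at (-39, 0) mm; square pocket 68 x 68 mm at (+33, +74) mm. A jar standing there (109 mm high) obstructs a gripper over the slot.
- tart_dish: Bystander: fluted aluminium tart dish, 83 mm diameter, 33 mm high, loose; origin at the centre of its underside. Leave it alone.
- pot: Bystander: small round lidded pot, 69 mm diameter, 41 mm high, loose; origin at the centre of its underside. Leave it alone.
- kitchen_timer: Bystander: round wind-up kitchen timer, 68 mm diameter, 60 mm high, loose; origin at the centre of its underside. Leave it alone.

How it is judged:
At the end, for the whole second after the job is handed in: Cutter, nozzle, square jar, brush and tall jar each in their own pocket: origin within 15 mm of the pocket centre along both tray axes, less than 6 mm above the tray's underside, tilted less than 0.1 rad, at rest, not touched. Tart dish, pot and timer within 25 mm of their places (x of round_cutter in the frame of cutter_tray between -0.015 and 0.015 m and y of round_cutter in the frame of cutter_tray between -0.023 and 0.007 m and z of each of round_cutter, nozzle, square_jar in the frame of cutter_tray below 0.006 m and angle between each of round_cutter, nozzle, square_jar, tall_jar, pastry_brush's own z axis and vertical below 0.1 rad and linear speed of each of round_cutter, nozzle, square_jar, tall_jar, pastry_brush below 0.02 m/s and x of nozzle in the frame of cutter_tray between -0.0145 and 0.0145 m and y of nozzle in the frame of cutter_tray between -0.1045 and -0.0755 m and x of square_jar in the frame of cutter_tray between -0.0145 and 0.0145 m and y of square_jar in the frame of cutter_tray between 0.0675 and 0.0965 m and x of tall_jar in the frame of brush_tray between 0.0185 and 0.0475 m and y of tall_jar in the frame of brush_tray between 0.0595 and 0.0885 m and z of each of tall_jar, pastry_brush in the frame of brush_tray below 0.006 m and x of pastry_brush in the frame of brush_tray between -0.054 and -0.024 m and y of pastry_brush in the frame of brush_tray between -0.015 and 0.015 m).
It fails at once if the tart dish pushed more than 25 mm from its place (distance of tart_dish from where it was at the start of the episode above 0.025 m).
It fails at once if the pot pushed more than 25 mm from its place (distance of pot from where it was at the start of the episode above 0.025 m).
It fails at once if the kitchen timer pushed more than 25 mm from its place (distance of kitchen_timer from where it was at the start of the episode above 0.025 m).
It also fails if it takes over 128 s, if anything falls off the work surface, if the arm or the gripper's body presses on something with over 40 N, if the wrist force passes 120 N, or if a joint passes its speed limit or range.

## Working session

There is one attempt and no reset: what is moved stays moved. The work goes in short steps, Python scripts to look and compute and a tool call to move; the robot and the scene stay as the last step left them, time stands still between calls to the robot, and variables do not carry over. Pictures are saved under pics/ and viewed, at most 14 in all, crops included, and the job is handed in when it is done.

```bash
mkdir -p pics; ls; python3 - <<'E'
from rig import robot
import cv2
print(robot.grip_depth, robot.get_obs())
for n in("scene","top"):
    c=robot.camera(n); cv2.imwrite(f"pics/{n}0.png",c.pop("img")[:,:,::-1]); print(n,c)
E
```

```text
pics
0.0187 {'time': 0.0, 'q': array([ 1.16448238e+00,  5.28503093e-01,  1.43392060e+00,  2.39947495e-05,
        1.18139945e+00, -1.78495663e-01]), 'joint_velocities': array([-0.00157244,  0.00025637,  0.00133748, -0.00091836,  0.00098915,
       -0.00042995]), 'joint_torque': array([ 1.04007500e-03, -4.40048504e+01, -1.76588416e+01,  6.33240142e-02,
        5.81604440e-02, -1.65644879e-04]), 'position': array([0.14082046, 0.60816381, 0.22154314]), 'tool_rot': array([ 1.13667432e-01,  9.93518229e-01, -1.06470513e-03, -3.32097970e-04]), 'ft_force': array([-1.0356887 , -0.35864049,  0.02776425]), 'moment': array([ 0.01205322, -0.06165765, -0.05667512]), 'grip_force': 0.0, 'grip_width': 0.08696880082695692}
scene {'fx': 526.203577393545, 'fy': 526.203577393545, 'cx': 312.8297750045644, 'cy': 241.35071260977784, 'k1': -0.11377624830076881, 'xyz': array([-0.09170811, -0.50446709,  0.85242536]), 'attitude': array([ 0.8102117 , -0.43721186,  0.19193587, -0.3399462 ])}
top {'fx': 450.09657794269236, 'fy': 450.09657794269236, 'cx': 309.062186114414, 'cy': 241.3725042950008, 'k1': -0.0842576802619944, 'xyz': array([ 0.42479045, -0.03517008,  1.04460305]), 'attitude': array([-0.70227417,  0.70589206, -0.07445178,  0.05462889])}
```

View pics/top0.png

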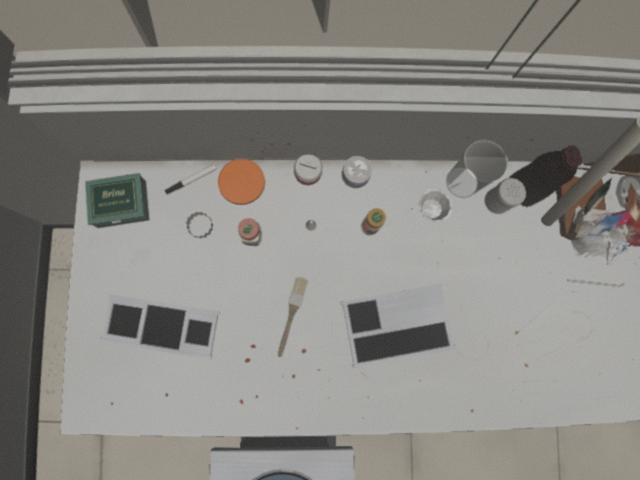

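View pics/scene0.png

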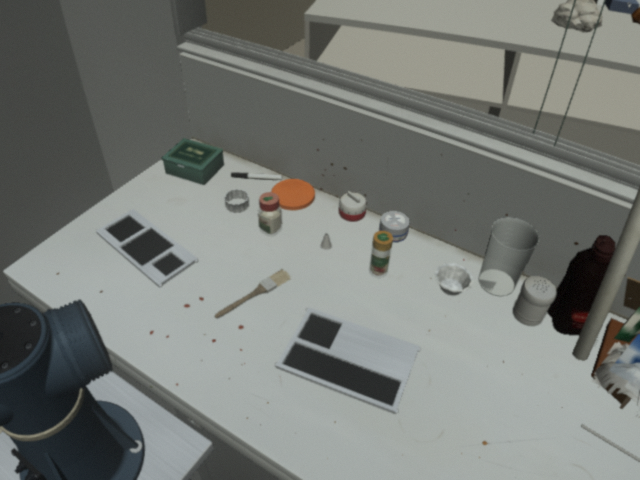

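The top view shows the three-pocket tray's dark pockets at (125,321), (163,327) and (199,332), and the brush tray's at (364,316) and (401,342). The loose items are the cutter ring (200,225), square jar with red cap (249,230), nozzle (311,225), tall jar with yellow cap (375,220) and brush (280,355) to (300,280). The bystanders are the timer (308,168), pot (357,170) and tart dish (435,205). The scene view agrees with this.

```bash
cat > h.py <<'E'
import numpy as np, cv2
from scipy.spatial.transform import Rotation as R
from rig import robot
def K(c): return np.array([[c["fx"],0,c["cx"]],[0,c["fy"],c["cy"]],[0,0,1.]]), np.array([c["k1"],0,0,0.])
def ray(c,p):
    k,d=K(c); u=cv2.undistortPoints(np.array(p,float).reshape(-1,1,2),k,d)[:,0]
    return R.from_quat(c["attitude"]).apply(np.c_[u,np.ones(len(u))])
def plane(c,p,z):
    r=ray(c,p); return c["xyz"]+r*((z-c["xyz"][2])/r[:,2])[:,None]
def proj(c,X):
    k,d=K(c); Y=R.from_quat(c["attitude"]).inv().apply(np.atleast_2d(X)-c["xyz"])
    return cv2.projectPoints(Y,np.zeros(3),np.zeros(3),k,d)[0][:,0]
def blobs(mask,amin=20,box=None):
    m=mask.astype(np.uint8)*255
    if box: z=np.zeros_like(m); x0,y0,x1,y1=box; z[y0:y1,x0:x1]=m[y0:y1,x0:x1]; m=z
    return sorted([q for q in cv2.findContours(m,cv2.RETR_EXTERNAL,cv2.CHAIN_APPROX_NONE)[0] if cv2.contourArea(q)>amin],key=cv2.contourArea,reverse=True)
def cen(q): m=cv2.moments(q); return [m["m10"]/m["m00"],m["m01"]/m["m00"]]
def delta(target,o=None):
    "world TCP target -> tool axes dx,dy,dz"
    o=o or robot.get_obs(); return R.from_quat(o["tool_rot"]).inv().apply(np.array(target)-o["position"])
E
python3 - <<'E'
from h import *
for n,boxes in (("top",[(95,290,225,360),(335,285,460,370)]),("scene",[(90,205,205,290),(270,305,425,415)])):
    c=robot.camera(n); print(n,"base",proj(c,[[0,0,0],[.14,.6,.22]]).round())
    g=c["img"].max(2)
    for b in boxes:
        for q in blobs(g<85,100,b):
            P=plane(c,q[:,0],.006)[:,:2]  # outline on mid height plane
            r=cv2.minAreaRect((P*1000).astype(np.float32)); print(b,np.round(plane(c,[cen(q)],.004)[0],4),"rect",np.round(r[0],1),np.round(r[1],1),round(r[2],1))
E
python3 - <<'E'
import cv2
t=cv2.imread("pics/top0.png");s=cv2.imread("pics/scene0.png")
a=cv2.resize(t[190:265,180:400],None,fx=3.6,fy=3.6,interpolation=2)
b=cv2.resize(s[175:285,210:410],None,fx=2.9,fy=2.9,interpolation=2)
import numpy as np
a=a[:,:580];b=b[:,:580]
a=cv2.resize(t[190:260,180:400],(770,245),interpolation=2);b=cv2.resize(s[180:280,215:407],(770,355)[:2],interpolation=2)
cv2.imwrite("pics/crop0.png",np.vstack([a,b]))
E
```

```text
top base [[281. 520.]
 [-51. 479.]]
(95, 290, 225, 360) [0.4198 0.2698 0.004 ] rect [420.2 269.3] [86.5 86.4] 81.4
(95, 290, 225, 360) [0.4336 0.3591 0.004 ] rect [433.7 358.7] [66.1 66.2] 81.7
(95, 290, 225, 360) [0.4078 0.1886 0.004 ] rect [407.8 188.2] [50.2 49.9] 80.7
(335, 285, 460, 370) [ 0.3825 -0.2729  0.004 ] rect [ 382.7 -273.9] [ 52.7 212.8] 9.3
(335, 285, 460, 370) [ 0.4418 -0.1896  0.004 ] rect [ 441.9 -189.5] [63.8 64.1] 8.9
scene base [[ 83. 459.]
 [-80. 190.]]
(90, 205, 205, 290) [0.423  0.2736 0.004 ] rect [422.9 272.8] [84.2 86.6] 81.5
(90, 205, 205, 290) [0.4371 0.3635 0.004 ] rect [436.5 361.9] [63.7 66. ] 81.7
(90, 205, 205, 290) [0.4108 0.1922 0.004 ] rect [410.3 190.9] [48.2 49.8] 81.2
(270, 305, 425, 415) [ 0.386  -0.2748  0.004 ] rect [ 384.9 -271.5] [ 52.4 213.9] 9.2
(270, 305, 425, 415) [ 0.4445 -0.1864  0.004 ] rect [ 443.9 -186.6] [63.  64.8] 9.2
```

View pics/crop0.png

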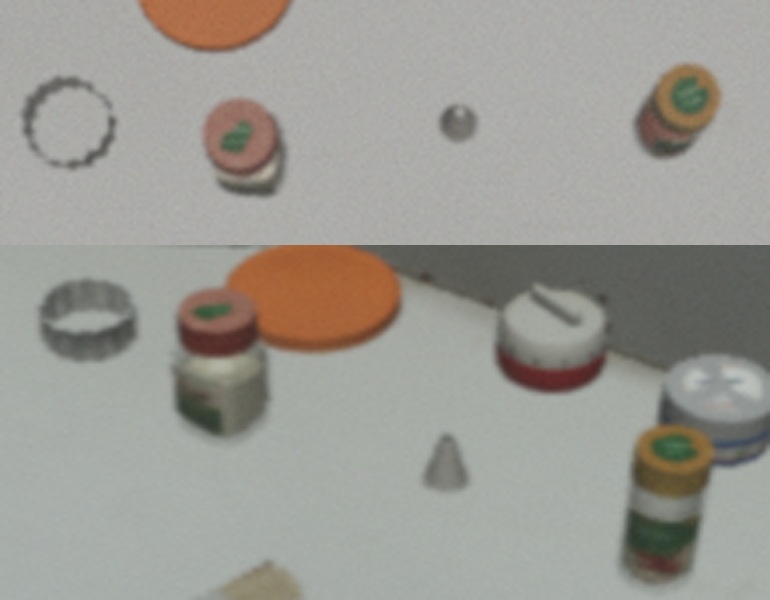

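The enlarged crop confirms all five loose items standing upright. The square jar shows two side faces, and the trays agree in both views to about 4 mm with pocket sizes as expected. Next I measure the objects.

```bash
cat > m.py <<'E'
from h import *
np.set_printoptions(suppress=True,precision=4)
T=robot.camera("top");S=robot.camera("scene")
hsv=lambda c:cv2.cvtColor(c["img"],cv2.COLOR_RGB2HSV).astype(int)
def fg(c):
    lab=cv2.cvtColor(c["img"],cv2.COLOR_RGB2LAB).astype(int); bg=cv2.medianBlur(c["img"],71); bl=cv2.cvtColor(bg,cv2.COLOR_RGB2LAB).astype(int)
    return np.abs(lab-bl).max(2)>14
def two(pT,pS):  # triangulate pixel in both views
    a,b=T["xyz"],S["xyz"];u=ray(T,[pT])[0];v=ray(S,[pS])[0]
    s=np.linalg.lstsq(np.c_[u,-v],b-a,rcond=None)[0]; p,q=a+s[0]*u,b+s[1]*v
    return (p+q)/2,np.linalg.norm(p-q)
E
python3 - <<'E'
from m import *
fT,fS=fg(T),fg(S)
# cutter: top & scene outline hull
for n,c,m,b in(("T",T,fT,(180,205,222,245)),("S",S,fS,(218,182,252,216))):
    q=cv2.convexHull(np.vstack(blobs(m,3,b)))
    if n=="T":
        for z in(0,.014,.028):
            P=plane(c,q[:,0],z)[:,:2]*1000; print("cutter",n,z,cv2.minEnclosingCircle(P.astype(np.float32)))
    else: x,y,w,h=cv2.boundingRect(q);print("cutter S mid",(x+w/2-.5,y+h/2-.5),plane(c,[[x+w/2-.5,y+h/2-.5]],.014))
# nozzle
for n,c,m,b in(("T",T,fT,(300,212,323,238)),("S",S,fS,(315,225,340,255))):
    q=blobs(m,5,b)[0]; print("nozzle",n,cv2.boundingRect(q),cen(q),plane(c,[cen(q)],.014 if n=="T" else .014),cv2.minEnclosingCircle((plane(c,q[:,0],.005)[:,:2]*1000).astype(np.float32)))
# caps
for name,hr,z,bT,bS in(("tall",(9,26),.106,(355,200,395,240),(365,225,400,280)),("square",(-8,7),.097,(232,210,266,248),(255,190,285,240))):
    for n,c,b in(("T",T,bT),("S",S,bS)):
        H=hsv(c); h=np.where(H[:,:,0]>150,H[:,:,0]-180,H[:,:,0]); m=(h>hr[0])&(h<hr[1])&(H[:,:,1]>60)
        bl=blobs(m,20,b)
        if not bl: print("none");continue
        q=cv2.convexHull(bl[0]); P=plane(c,q[:,0],z)[:,:2]*1000
        print(name,n,cv2.boundingRect(q),"cap top circle",cv2.minEnclosingCircle(P.astype(np.float32)))
        vals=H[:,:,2][m&(cv2.drawContours(np.zeros(m.shape,np.uint8),[q],-1,1,-1)>0)]; print("  V",np.percentile(vals,[5,25,50,75,95]))
# brush
for n,c,m,b in(("T",T,fT,(270,270,315,362)),("S",S,fS,(208,262,296,325))):
    q=blobs(m,50,b)[0]; P=plane(c,q[:,0],.006)[:,:2]*1000; r=cv2.minAreaRect(P.astype(np.float32)); print("brush",n,r)
    v=cv2.fitLine(P.astype(np.float32),2,0,.01,.01).ravel(); s=(P-v[2:])@v[:2]; print("  ends",v[2:]+v[:2]*s.min(),v[2:]+v[:2]*s.max())
# square jar silhouette in top: base edges
q=cv2.convexHull(blobs(fT,20,(225,205,275,255))[0]); P=plane(T,q[:,0],.004)[:,:2]*1000
for a,b in zip(q[:,0],P): print(a,b.round(1),end="; ")
E
```

```text
cutter T 0 ((657.5525512695312, 196.5039825439453), 35.00510787963867)
cutter T 0.014 ((654.4329223632812, 193.39903259277344), 34.53604507446289)
cutter T 0.028 ((651.3134155273438, 190.29412841796875), 34.066856384277344)
cutter S mid (237.5, 197.0) [[0.6711 0.2019 0.014 ]]
nozzle T (305, 220, 12, 11) [310.42085661080074, 224.85661080074485] [[ 0.6547 -0.0684  0.014 ]] ((656.82958984375, -68.73181915283203), 13.933361053466797)
nozzle S (320, 233, 12, 17) [325.82020997375326, 242.10236220472441] [[ 0.6564 -0.0686  0.014 ]] ((667.5850830078125, -61.42782211303711), 27.060876846313477)
tall T (366, 208, 20, 21) cap top circle ((649.4351806640625, -204.8707275390625), 22.904541015625)
  V [ 92.  120.  141.  146.5 151.5]
tall S (373, 230, 20, 21) cap top circle ((643.8097534179688, -208.1944122314453), 30.815671920776367)
  V [ 82.95  94.   109.   129.   138.  ]
none
square S (260, 201, 19, 10) cap top circle ((613.8790893554688, 56.725032806396484), 21.231252670288086)
  V [ 73.   82.   85.   91.  112.1]
brush T ((442.75775146484375, -21.564781188964844), (30.254423141479492, 188.1262969970703), 73.68806457519531)
  ends [352.7264   5.6694] [532.9806 -48.1685]
brush S ((443.91357421875, -19.982742309570312), (37.175968170166016, 189.08389282226562), 75.2989273071289)
  ends [353.202    6.9122] [535.1407 -44.3608]
[252 218] [673.8  69.7]; [255 220] [668.9  62.5]; [259 224] [659.2  52.9]; [260 226] [654.4  50.5]; [261 229] [647.1  48. ]; [262 233] [637.5  45.5]; [262 234] [635.1  45.5]; [261 241] [618.3  47.7]; [260 243] [613.6  49.9]; [257 246] [606.4  56.9]; [253 246] [606.5  66.2]; [246 245] [608.9  82.7]; [242 243] [613.7  92.1]; [241 242] [616.1  94.5]; [238 234] [635.2 102. ]; [238 224] [659.3 102.5]; [239 222] [664.2 100.2]; [242 219] [671.5  93.3]; [245 218] [673.9  86.2];
```

```bash
python3 - <<'E'
from m import *
H=hsv(T);h=np.where(H[:,:,0]>150,H[:,:,0]-180,H[:,:,0])
q=cv2.convexHull(np.vstack(blobs((h>-12)&(h<9)&(H[:,:,1]>35),20,(232,210,268,243))))
print("sq cap T",cv2.boundingRect(q),cv2.minEnclosingCircle((plane(T,q[:,0],.097)[:,:2]*1000).astype(np.float32)))
# cap tops by two views, hand-read scene centres from crop (770/192 px scale 4.01)
print(plane(S,[[215+217/4.01,180+(307-245)/3.55]],.097),plane(S,[[215+674/4.01,180+(445-245)/3.55]],.106),plane(T,[[180+240/3.5,190+133/3.5]],.097),plane(T,[[180+687/3.5,190+96/3.5]],.106))
obj=[(.6555,.195,0,.031),(.6555,.195,.028,.031),(.6555,-.0685,0,.0135),(.6555,-.0685,.036,.005),(.648,-.204,.106,.021),(.648,-.204,0,.021),(.634,.073,.097,.0225),(.634,.073,0,.0235)]
t=np.linspace(0,2*np.pi,60);out=[]
for c,(x0,y0,x1,y1) in((T,(180,190,400,260)),(S,(215,180,407,280))):
    im=cv2.resize(c["img"][y0:y1,x0:x1],(770,round(770*(y1-y0)/(x1-x0))),interpolation=2)[:,:,::-1].copy();k=770/(x1-x0)
    for x,y,z,r in obj:
        p=proj(c,np.c_[x+r*np.cos(t),y+r*np.sin(t),0*t+z]); p=((p+.5-[x0,y0])*k-.5).round().astype(np.int32)
        cv2.polylines(im,[p],True,(255,0,0),1)
    out.append(im)
cv2.imwrite("pics/ov1.png",np.vstack(out)[:600])
E
```

```text
sq cap T (238, 218, 22, 22) ((628.6561889648438, 68.06806945800781), 23.600500106811523)
[[0.634  0.0715 0.097 ]] [[ 0.6548 -0.206   0.106 ]] [[0.6295 0.0673 0.097 ]] [[ 0.6504 -0.2077  0.106 ]]
```

View pics/ov1.png

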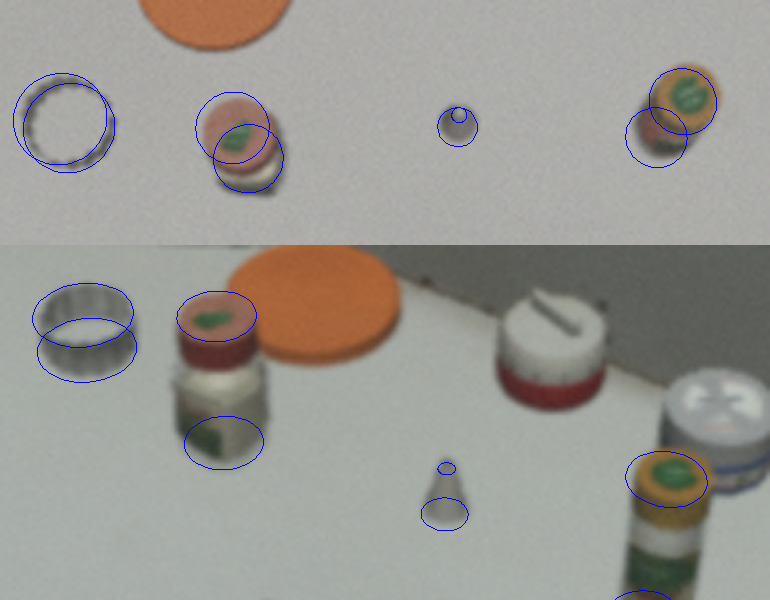

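The overlay shows the nozzle is right. The other estimates shift a few mm: square jar to about (0.631, 0.070) with yaw about -6°, cutter to (0.655, 0.192) and tall jar to (0.651, -0.208). The brush centre is (0.4435, -0.021) with yaw -16°. I start with the square jar.

Request:
hand_motion(plan={"deltas":[[0, 0, 0, -0.115], [-0.0305, -0.0266, 0, 0], [-0.0305, -0.0266, 0, 0], [-0.0305, -0.0266, 0, 0], [-0.0305, -0.0266, 0, 0], [-0.0305, -0.0266, 0, 0], [-0.0305, -0.0266, 0, 0], [-0.0305, -0.0266, 0, 0], [-0.0305, -0.0266, 0, 0], [-0.0305, -0.0266, 0, 0], [-0.0305, -0.0266, 0, 0], [-0.0305, -0.0266, 0, 0], [-0.0305, -0.0266, 0, 0], [-0.0305, -0.0266, 0, 0], [-0.0305, -0.0266, 0, 0], [-0.0305, -0.0266, 0, 0], [-0.0305, -0.0266, 0, 0], [-0.0305, -0.0266, 0, 0], [-0.0305, -0.0266, 0, 0], [0, 0, 0, 0]]}, finger_gap=0.087, clamp_n=20)

```text
time: 2.07
position: [0.6389, 0.0646, 0.2228]
tool_rot: [0.059, 0.998, -0.002, 0.004]
ft_force: [1.6, 0.8, 0.1]
grip_width: 0.0871
grip_force: 0.0
```

```bash
cat >> h.py <<'E'
def go(x,y,z,close_deg):
    "print turn needed (tool z) and then deltas in the turned tool frame"
    o=robot.get_obs(); r=R.from_quat(o["tool_rot"]).as_matrix()
    a=np.degrees(np.arctan2(r[1,1],r[0,1])); t=(close_deg-a+90)%180-90; a2=np.radians(a+t)
    d=np.array([x,y,z])-o["position"]; ty=np.array([np.cos(a2),np.sin(a2)]); tx=np.array([-ty[1],ty[0]])
    print("turn %.3f dx %.4f dy %.4f dz %.4f q6 %.2f"%(-np.radians(t),d[:2]@tx,d[:2]@ty,-d[2],o["q"][5]), "tilt", r[:,2].round(3))
E
python3 -c "
from h import *
go(.6315,.070,.042,83.5)"
```

```text
turn -0.005 dx 0.0080 dy 0.0045 dz 0.1808 q6 -1.52 tilt [ 0.007 -0.004 -1.   ]
```

Request:
hand_motion(plan={"deltas":[[0, 0, 0.02, 0], [0, 0, 0.02, 0], [0, 0, 0.02, 0], [0, 0, 0.01, 0], [0, 0, 0, 0], [0, 0, 0, 0]]})

```text
time: 2.57
position: [0.6326, 0.0715, 0.1524]
tool_rot: [0.056, 0.998, -0.0, -0.0]
ft_force: [0.3, -0.7, 0.4]
grip_width: 0.087
grip_force: 0.0
```

```bash
python3 -c "
from h import *
go(.6315,.070,.042,83.5)"
```

```text
turn 0.001 dx 0.0009 dy -0.0016 dz 0.1104 q6 -1.52 tilt [-0.001  0.    -1.   ]
```

Only the settling lagged, and it is on target now. I descend, grip and lift.

Request:
hand_motion(plan={"deltas":[[0.001, -0.001, 0.02, 0], [0, 0, 0.02, 0], [0, 0, 0.02, 0], [0, 0, 0.02, 0], [0, 0, 0.02, 0], [0, 0, 0.01, 0], [0, 0, 0, 0]]})

```text
time: 3.15
position: [0.6309, 0.0706, 0.0414]
tool_rot: [0.056, 0.998, -0.0, -0.001]
ft_force: [-0.5, 0.5, -0.5]
grip_width: 0.0871
grip_force: 0.0
```

Request:
hand_motion(plan={"deltas":[[0, 0, 0, 0], [0, 0, 0, 0], [0, 0, 0, 0], [0, 0, 0, 0], [0, 0, 0, 0], [0, 0, 0, 0], [0, 0, 0, 0], [0, 0, 0, 0]]}, finger_gap=0.035, clamp_n=25)

```text
time: 3.82
position: [0.6317, 0.0703, 0.0428]
tool_rot: [0.056, 0.998, -0.0, 0.0]
ft_force: [-1.2, 0.1, 1.6]
grip_width: 0.0452
grip_force: 24.9
```

Request:
hand_motion(plan={"deltas":[[0, 0, -0.01, 0], [0, 0, -0.02, 0], [0, 0, -0.02, 0], [0, 0, -0.02, 0], [0, 0, 0, 0], [0, 0, 0, 0]]})

```text
time: 4.32
position: [0.6325, 0.0704, 0.114]
tool_rot: [0.056, 0.998, -0.0, 0.002]
ft_force: [1.4, 0.5, -1.1]
grip_width: 0.0453
grip_force: 24.9
```

```bash
python3 -c "
from h import *
go(.435,.361,.12,81.4)"
```

```text
turn 0.037 dx 0.2387 dy 0.2578 dz -0.0060 q6 -1.52 tilt [ 0.003 -0.    -1.   ]
```

Request:
hand_motion(plan={"deltas":[[0, 0, 0, 0.037], [0.01, 0.01, 0, 0], [0.02, 0.022, 0, 0], [0.02, 0.022, 0, 0], [0.02, 0.022, 0, 0], [0.02, 0.022, 0, 0], [0.02, 0.022, 0, 0], [0.02, 0.022, 0, 0], [0.02, 0.022, 0, 0], [0.02, 0.022, 0, 0], [0.02, 0.022, 0, 0], [0.02, 0.02, 0, 0], [0.019, 0.019, 0, 0], [0.01, 0.011, 0, 0], [0, 0, 0, 0], [0, 0, 0, 0], [0, 0, 0, 0]]})

```text
time: 5.73
position: [0.4332, 0.3607, 0.1119]
tool_rot: [0.074, 0.997, -0.001, -0.001]
ft_force: [0.3, 0.1, -1.5]
grip_width: 0.0454
grip_force: 24.9
```

```bash
python3 -c "
from h import *
go(.435,.361,.046,81.4)"
```

```text
turn 0.001 dx -0.0017 dy 0.0005 dz 0.0659 q6 -0.93 tilt [-0.001 -0.001 -1.   ]
```

Request:
hand_motion(plan={"deltas":[[-0.0015, 0, 0.02, 0], [0, 0, 0.02, 0], [0, 0, 0.015, 0], [0, 0, 0.005, 0], [0, 0, 0.003, 0], [0, 0, 0, 0], [0, 0, 0, 0]]})

```text
time: 6.32
position: [0.436, 0.3608, 0.0501]
tool_rot: [0.075, 0.997, 0.0, 0.0]
ft_force: [0.4, 0.2, -0.6]
grip_width: 0.0457
grip_force: 24.9
```

```bash
python3 -c "
from h import *
go(.435,.361,.0455,81.4)"
```

```text
turn -0.000 dx 0.0011 dy 0.0000 dz 0.0046 q6 -0.93 tilt [ 0.001  0.    -1.   ]
```

Request:
hand_motion(plan={"deltas":[[0, 0, 0.002, 0], [0, 0, 0.002, 0], [0, 0, 0.001, 0], [0, 0, 0, 0]]})

```text
time: 6.65
position: [0.4359, 0.3612, 0.0458]
tool_rot: [0.075, 0.997, 0.0, 0.001]
ft_force: [0.6, -0.2, 4.1]
grip_width: 0.0455
grip_force: 24.9
```

Request:
hand_motion(plan={"deltas":[[0, 0, 0, 0], [0, 0, 0, 0], [0, 0, 0, 0], [0, 0, 0, 0]]}, finger_gap=0.07)

```text
time: 6.98
position: [0.4353, 0.361, 0.0445]
tool_rot: [0.075, 0.997, 0.0, 0.0]
ft_force: [-0.4, -0.6, -1.1]
grip_width: 0.0638
grip_force: 0.0
```

Request:
hand_motion(plan={"deltas":[[0, 0, -0.01, 0], [0, 0, -0.03, 0], [0, 0, -0.03, 0], [0, 0, -0.03, 0], [0, 0, 0, 0], [0, 0, 0, 0]]}, finger_gap=0.087)

```text
time: 7.48
position: [0.4365, 0.3617, 0.147]
tool_rot: [0.075, 0.997, 0.001, 0.002]
ft_force: [-0.4, -0.4, -0.7]
grip_width: 0.0864
grip_force: 0.0
```

```bash
python3 -c "
from h import *
go(.655,.192,.17,-8.6)"
```

```text
turn -1.570 dx 0.1351 dy -0.2414 dz -0.0230 q6 -0.93 tilt [ 0.005  0.002 -1.   ]
```

Request:
hand_motion(plan={"deltas":[[0, 0, -0.01, 0.12], [0, 0, -0.01, 0.12], [0, 0, 0, 0.12], [0, 0, 0, 0.12], [0, 0, 0, 0.12], [0, 0, 0, 0.12], [0, 0, 0, 0.12], [0, 0, 0, 0.12], [0, 0, 0, 0.12], [0, 0, 0, 0.12], [0, 0, 0, 0.12], [0, 0, 0, 0.12], [0, 0, 0, 0.12], [0, 0, 0, 0.01]]})

```text
time: 8.65
position: [0.4343, 0.3604, 0.1632]
tool_rot: [0.759, 0.652, -0.002, -0.0]
ft_force: [1.0, -0.1, 0.1]
grip_width: 0.0871
grip_force: 0.0
```

Request:
hand_motion(plan={"deltas":[[-0.007, 0.012, 0, 0], [-0.016, 0.028, 0, 0], [-0.016, 0.028, 0, 0], [-0.016, 0.028, 0, 0], [-0.016, 0.028, 0, 0], [-0.016, 0.028, 0, 0], [-0.016, 0.028, 0, 0], [-0.016, 0.028, 0, 0], [-0.016, 0.028, 0.01, 0], [0, 0, 0.02, 0], [0, 0, 0.02, 0], [0, 0, 0, 0], [0, 0, 0, 0]]})

```text
time: 9.73
position: [0.6475, 0.1913, 0.1126]
tool_rot: [0.757, 0.653, -0.002, -0.001]
ft_force: [0.3, -0.5, 0.4]
grip_width: 0.0871
grip_force: 0.0
```

```bash
python3 -c "
from h import *
go(.655,.192,.014,-8.6)"
```

```text
turn 0.002 dx 0.0018 dy 0.0073 dz 0.0986 q6 0.27 tilt [-0.004 -0.001 -1.   ]
```

Request:
hand_motion(plan={"deltas":[[0.001, 0.005, 0.02, 0], [0, 0, 0.02, 0], [0, 0, 0.02, 0], [0, 0, 0.02, 0], [0, 0, 0.015, 0], [0, 0, 0.004, 0], [0, 0, 0, 0], [0, 0, 0, 0]]})

```text
time: 10.4
position: [0.6546, 0.1929, 0.0166]
tool_rot: [0.758, 0.653, 0.001, 0.0]
ft_force: [0.3, 0.6, 0.6]
grip_width: 0.0872
grip_force: 0.0
```

```bash
python3 -c "
from h import *
go(.655,.192,.013,-8.6)"
```

```text
turn 0.002 dx -0.0008 dy 0.0005 dz 0.0036 q6 0.27 tilt [ 0.002  0.    -1.   ]
```

Request:
hand_motion(plan={"deltas":[[0, 0, 0, 0], [0, 0, 0, 0], [0, 0, 0, 0], [0, 0, 0, 0], [0, 0, 0, 0], [0, 0, 0, 0], [0, 0, 0, 0]]}, finger_gap=0.05, clamp_n=12)

```text
time: 10.98
position: [0.6541, 0.1927, 0.0161]
tool_rot: [0.758, 0.653, 0.0, 0.0]
ft_force: [-0.6, 0.1, 3.0]
grip_width: 0.0597
grip_force: 12.0
```

Request:
hand_motion(plan={"deltas":[[0, 0, -0.01, 0], [0, 0, -0.02, 0], [0, 0, -0.02, 0], [0, 0, -0.01, 0], [0, 0, 0, 0], [0, 0, 0, 0]]})

```text
time: 11.48
position: [0.6539, 0.1927, 0.0761]
tool_rot: [0.758, 0.653, 0.0, 0.0]
ft_force: [-0.2, -0.1, -0.3]
grip_width: 0.0601
grip_force: 12.0
```

```bash
python3 -c "
from h import *
go(.4215,.2715,.075,-8.6)"
```

```text
turn 0.001 dx 0.0432 dy -0.2416 dz 0.0011 q6 0.27 tilt [ 0.001  0.    -1.   ]
```

Request:
hand_motion(plan={"deltas":[[0.002, -0.012, 0, 0], [0.005, -0.028, 0, 0], [0.005, -0.028, 0, 0], [0.005, -0.028, 0, 0], [0.005, -0.028, 0, 0], [0.005, -0.028, 0, 0], [0.005, -0.028, 0, 0], [0.005, -0.028, 0, 0], [0.004, -0.021, 0, 0], [0.002, -0.012, 0, 0], [0, 0, 0, 0], [0, 0, 0, 0], [0, 0, 0, 0]]})

```text
time: 12.57
position: [0.4238, 0.2711, 0.0754]
tool_rot: [0.758, 0.652, 0.001, 0.0]
ft_force: [0.7, -0.0, -0.8]
grip_width: 0.0594
grip_force: 12.0
```

```bash
python3 -c "
from h import *
go(.4215,.2715,.019,-8.6)"
```

```text
turn 0.001 dx 0.0001 dy -0.0023 dz 0.0564 q6 0.50 tilt [ 0.002  0.001 -1.   ]
```

Request:
hand_motion(plan={"deltas":[[0, -0.001, 0.02, 0], [0, 0, 0.02, 0], [0, 0, 0.008, 0], [0, 0, 0.004, 0], [0, 0, 0.002, 0], [0, 0, 0.002, 0], [0, 0, 0, 0], [0, 0, 0, 0]]})

```text
time: 13.23
position: [0.4214, 0.2713, 0.0201]
tool_rot: [0.758, 0.653, 0.001, 0.0]
ft_force: [-0.1, 0.6, -0.8]
grip_width: 0.0598
grip_force: 12.0
```

```bash
python3 -c "
from h import *
go(.4215,.2715,.019,-8.6)"
```

```text
turn 0.001 dx 0.0002 dy 0.0001 dz 0.0011 q6 0.50 tilt [ 0.001  0.    -1.   ]
```

Request:
hand_motion(plan={"deltas":[[0, 0, 0, 0], [0, 0, 0, 0], [0, 0, 0, 0], [0, 0, 0, 0]]}, finger_gap=0.08)

```text
time: 13.57
position: [0.421, 0.2712, 0.0199]
tool_rot: [0.758, 0.653, 0.0, 0.0]
ft_force: [-0.1, -0.0, -0.4]
grip_width: 0.0767
grip_force: 0.0
```

Request:
hand_motion(plan={"deltas":[[0, 0, -0.01, 0], [0, 0, -0.02, 0], [0, 0, -0.02, 0], [0, 0, -0.02, 0], [0, 0, -0.02, 0], [0, 0, 0, 0]]}, finger_gap=0.087)

```text
time: 14.07
position: [0.423, 0.2721, 0.1135]
tool_rot: [0.758, 0.653, 0.004, 0.001]
ft_force: [0.9, 0.7, 0.3]
grip_width: 0.0866
grip_force: 0.0
```

```bash
python3 -c "
from h import *
go(.6565,-.0685,.10,-8.6)"
```

```text
turn 0.001 dx -0.3019 dy 0.2818 dz 0.0135 q6 0.50 tilt [ 0.007  0.003 -1.   ]
```

Request:
hand_motion(plan={"deltas":[[-0.01, 0.01, 0, 0], [-0.022, 0.021, 0, 0], [-0.022, 0.021, 0, 0], [-0.022, 0.021, 0, 0], [-0.022, 0.021, 0, 0], [-0.022, 0.021, 0, 0], [-0.022, 0.021, 0, 0], [-0.022, 0.021, 0, 0], [-0.022, 0.021, 0, 0], [-0.022, 0.021, 0, 0], [-0.022, 0.021, 0, 0], [-0.022, 0.021, 0, 0], [-0.022, 0.0205, 0, 0], [-0.022, 0.0205, 0, 0], [-0.014, 0, 0, 0], [-0.014, 0, 0, 0], [0, 0, 0, 0], [0, 0, 0, 0], [0, 0, 0, 0]]}, finger_gap=0.06)

```text
time: 15.65
position: [0.6504, -0.0899, 0.1094]
tool_rot: [0.758, 0.653, -0.0, -0.001]
ft_force: [-0.0, -0.3, -0.1]
grip_width: 0.06
grip_force: 0.0
```

```bash
python3 -c "
from h import *
go(.6565,-.0685,.008,-8.6)"
```

```text
turn 0.002 dx 0.0220 dy 0.0029 dz 0.1014 q6 -0.16 tilt [-0.002  0.001 -1.   ]
```

Request:
hand_motion(plan={"deltas":[[0.011, 0.0015, 0.01, 0], [0.011, 0.0015, 0.01, 0], [0, 0, 0.02, 0], [0, 0, 0.01, 0], [0, 0, 0, 0], [0, 0, 0, 0]]})

```text
time: 16.15
position: [0.6569, -0.0685, 0.0581]
tool_rot: [0.757, 0.653, -0.001, -0.001]
ft_force: [0.2, -0.1, -1.1]
grip_width: 0.0599
grip_force: 0.0
```

```bash
python3 - <<'E'
from m import *
go(.6565,-.0685,.008,-8.6)
c=S; im=c["img"][200:280,270:380,::-1]; cv2.imwrite("pics/noz2.png",cv2.resize(im,None,fx=6,fy=6,interpolation=2))
E
```

```text
turn 0.001 dx 0.0008 dy -0.0019 dz 0.0519 q6 -0.13 tilt [ 0.001 -0.    -1.   ]
```

View pics/noz2.png

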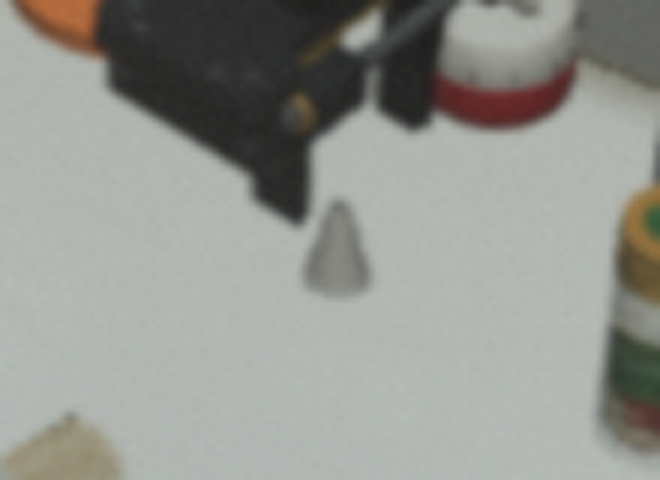

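The crop shows the nozzle at about (337,260), below and between the fingertips at (300,220) and (415,125). I descend and grip.

Request:
hand_motion(plan={"deltas":[[0, -0.001, 0.02, 0], [0, 0, 0.02, 0], [0, 0, 0.007, 0], [0, 0, 0.002, 0], [0, 0, 0, 0], [0, 0, 0, 0]]})

```text
time: 16.75
position: [0.6577, -0.0701, 0.0116]
tool_rot: [0.758, 0.652, 0.001, 0.001]
ft_force: [0.2, 0.1, -0.4]
grip_width: 0.0597
grip_force: 0.0
```

Request:
hand_motion(plan={"deltas":[[0, 0, 0, 0], [0, 0, 0, 0], [0, 0, 0, 0], [0, 0, 0, 0], [0, 0, 0, 0], [0, 0, 0, 0], [0, 0, 0, 0], [0, 0, 0, 0]]}, finger_gap=0.008, clamp_n=15)

```text
time: 17.42
position: [0.6568, -0.0697, 0.0105]
tool_rot: [0.758, 0.653, -0.0, -0.0]
ft_force: [1.3, 0.5, -0.3]
grip_width: 0.0194
grip_force: 14.4
```

Request:
hand_motion(plan={"deltas":[[0, 0, -0.005, 0], [0, 0, -0.01, 0], [0, 0, -0.02, 0], [0, 0, -0.02, 0], [0, 0, 0, 0], [0, 0, 0, 0]]})

```text
time: 17.92
position: [0.6581, -0.07, 0.0677]
tool_rot: [0.758, 0.653, 0.001, 0.002]
ft_force: [0.0, -0.2, 0.3]
grip_width: 0.019
grip_force: 14.4
```

```bash
python3 -c "
from h import *
go(.409,.190,.065,-8.6)"
```

```text
turn 0.001 dx 0.2199 dy -0.2852 dz 0.0027 q6 -0.13 tilt [ 0.004 -0.001 -1.   ]
```

Request:
hand_motion(plan={"deltas":[[0.01, -0.013, 0, 0], [0.02, -0.026, 0, 0], [0.02, -0.026, 0, 0], [0.02, -0.026, 0, 0], [0.02, -0.026, 0, 0], [0.02, -0.026, 0, 0], [0.02, -0.026, 0, 0], [0.02, -0.026, 0, 0], [0.02, -0.026, 0, 0], [0.02, -0.026, 0, 0], [0.02, -0.026, 0, 0], [0.01, -0.012, 0, 0], [0, 0, 0, 0], [0, 0, 0, 0], [0, 0, 0, 0]]})

```text
time: 19.17
position: [0.4087, 0.1899, 0.0654]
tool_rot: [0.758, 0.652, 0.0, 0.0]
ft_force: [-0.1, -1.3, -0.1]
grip_width: 0.0193
grip_force: 14.4
```

```bash
python3 -c "
from h import *
go(.409,.190,.0135,-8.6)"
```

```text
turn 0.001 dx 0.0001 dy 0.0003 dz 0.0519 q6 0.34 tilt [ 0.001  0.    -1.   ]
```

Request:
hand_motion(plan={"deltas":[[0, 0, 0.02, 0], [0, 0, 0.018, 0], [0, 0, 0.008, 0], [0, 0, 0.003, 0], [0, 0, 0.002, 0], [0, 0, 0, 0], [0, 0, 0, 0]]})

```text
time: 19.75
position: [0.4082, 0.19, 0.0149]
tool_rot: [0.758, 0.652, 0.0, 0.0]
ft_force: [0.3, 0.7, -0.6]
grip_width: 0.0192
grip_force: 14.4
```

Request:
hand_motion(plan={"deltas":[[0, 0, 0, 0], [0, 0, 0, 0], [0, 0, 0, 0]]}, finger_gap=0.035)

```text
time: 20.0
position: [0.4079, 0.1903, 0.015]
tool_rot: [0.758, 0.653, 0.0, 0.0]
ft_force: [-0.1, 0.5, 0.0]
grip_width: 0.031
grip_force: 0.0
```

Request:
hand_motion(plan={"deltas":[[0, 0, -0.01, 0], [0, 0, -0.02, 0], [0, 0, -0.02, 0], [0, 0, -0.02, 0], [0, 0, -0.02, 0], [0, 0, 0, 0]]}, finger_gap=0.05)

```text
time: 20.5
position: [0.4096, 0.1908, 0.1077]
tool_rot: [0.758, 0.653, 0.003, 0.002]
ft_force: [0.5, 0.4, -0.2]
grip_width: 0.0496
grip_force: 0.0
```

```bash
python3 - <<'E'
from h import *
go(.427,-.0163,.10,74)
S=robot.camera("scene"); cv2.imwrite("pics/kit3.png",cv2.resize(S["img"][190:300,80:220,::-1],None,fx=5,fy=5,interpolation=2))
E
```

```text
turn -1.440 dx -0.0738 dy -0.1943 dz 0.0077 q6 0.34 tilt [ 0.007  0.001 -1.   ]
```

View pics/kit3.png

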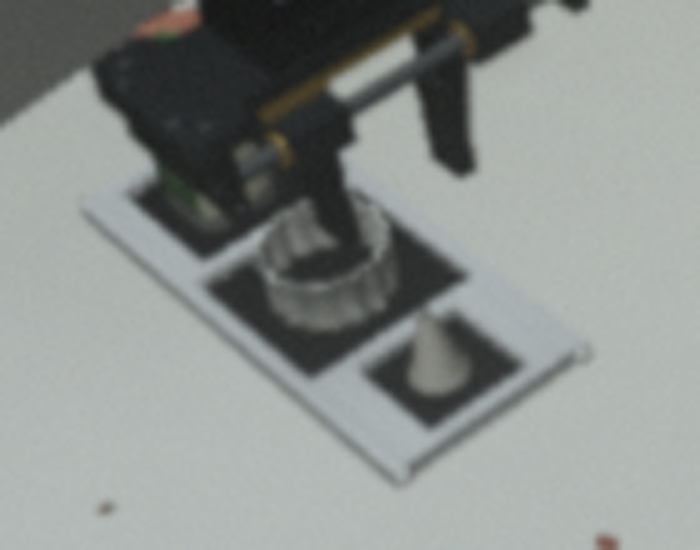

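The crop shows the cutter at (330,265) and the nozzle at (440,355), both upright and inside their pockets. The jar in the third pocket is partly hidden. Next is the brush.

Request:
hand_motion(plan={"deltas":[[0, 0, 0, -0.12], [0, 0, 0, -0.12], [0, 0, 0, -0.12], [0, 0, 0, -0.12], [0, 0, 0, -0.12], [0, 0, 0, -0.12], [0, 0, 0, -0.12], [0, 0, 0, -0.12], [0, 0, 0, -0.12], [0, 0, 0, -0.12], [0, 0, 0, -0.12], [0, 0, 0, -0.12], [-0.005, -0.014, 0, 0], [-0.011, -0.03, 0, 0], [-0.011, -0.03, 0, 0], [-0.011, -0.03, 0, 0], [-0.011, -0.03, 0, 0], [-0.011, -0.03, 0, 0], [-0.0105, -0.03, 0, 0], [0, 0, 0, 0]]}, finger_gap=0.05)

```text
time: 22.22
position: [0.4235, -0.0205, 0.1038]
tool_rot: [0.142, 0.99, -0.001, 0.001]
ft_force: [0.5, 1.0, 0.4]
grip_width: 0.0498
grip_force: 0.0
```

Request:
hand_motion(plan={"deltas":[[0, 0, 0.02, 0], [0, 0, 0.02, 0], [0, 0, 0, 0], [0, 0, 0, 0]]}, finger_gap=0.05)

```text
time: 22.55
position: [0.4203, -0.015, 0.0635]
tool_rot: [0.139, 0.99, 0.0, -0.002]
ft_force: [-0.2, -0.7, 0.3]
grip_width: 0.0499
grip_force: 0.0
```

```bash
python3 - <<'E'
from h import *
go(.427,-.0163,.004,74)
S=robot.camera("scene"); cv2.imwrite("pics/brush3.png",cv2.resize(S["img"][230:330,190:320,::-1],None,fx=5,fy=5,interpolation=2))
E
```

```text
turn -0.000 dx -0.0067 dy 0.0006 dz 0.0595 q6 -1.59 tilt [-0.004  0.001 -1.   ]
```

View pics/brush3.png

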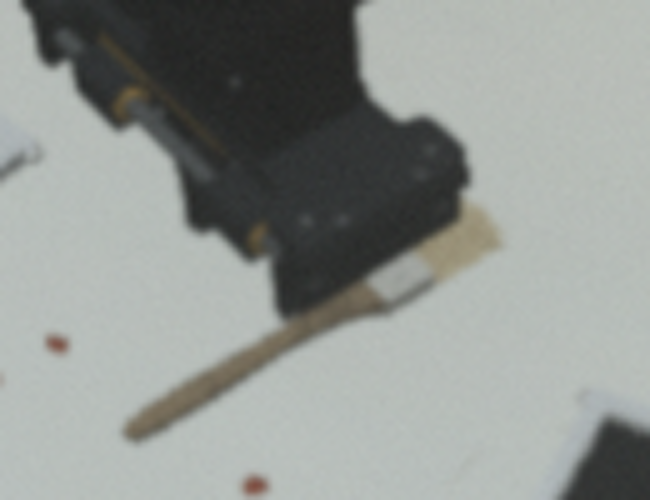

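The brush lies under the gripper with its handle end at (130,430) and ferrule at (400,280). The jaws are across the handle, just behind where it widens.

Request:
hand_motion(plan={"deltas":[[-0.006, 0, 0.02, 0], [0, 0, 0.02, 0], [0, 0, 0.012, 0], [0, 0, 0.004, 0], [0, 0, 0, 0], [0, 0, 0, 0], [0, 0, 0, 0]]})

```text
time: 23.18
position: [0.4281, -0.0174, 0.0095]
tool_rot: [0.139, 0.99, -0.0, 0.001]
ft_force: [0.4, -0.5, -0.0]
grip_width: 0.05
grip_force: 0.0
```

```bash
python3 -c "
from h import *
go(.427,-.0163,.004,74)"
```

```text
turn -0.000 dx 0.0014 dy 0.0007 dz 0.0055 q6 -1.59 tilt [ 0.002 -0.001 -1.   ]
```

Request:
hand_motion(plan={"deltas":[[0, 0, 0.003, 0], [0, 0, 0.002, 0], [0, 0, 0, 0], [0, 0, 0, 0]]})

```text
time: 23.52
position: [0.4276, -0.0174, 0.0036]
tool_rot: [0.139, 0.99, -0.0, 0.0]
ft_force: [-0.6, 0.2, 0.4]
grip_width: 0.05
grip_force: 0.0
```

Request:
hand_motion(plan={"deltas":[[0, 0, 0, 0], [0, 0, 0, 0], [0, 0, 0, 0], [0, 0, 0, 0], [0, 0, 0, 0], [0, 0, 0, 0], [0, 0, 0, 0], [0, 0, 0, 0]]}, finger_gap=0.004, clamp_n=35)

```text
time: 24.18
position: [0.4275, -0.0174, 0.0035]
tool_rot: [0.139, 0.99, -0.0, -0.0]
ft_force: [-0.0, -0.1, 0.2]
grip_width: 0.0104
grip_force: 35.0
```

Request:
hand_motion(plan={"deltas":[[0, 0, -0.005, 0], [0, 0, -0.01, 0], [0, 0, -0.02, 0], [0, 0, -0.02, 0], [0, 0, 0, 0], [0, 0, 0, 0]]})

```text
time: 24.68
position: [0.4283, -0.0176, 0.0595]
tool_rot: [0.139, 0.99, -0.0, 0.001]
ft_force: [0.7, 0.1, -1.7]
grip_width: 0.0098
grip_force: 35.0
```

```bash
python3 - <<'E'
from m import *
q=blobs(fg(T),50,(265,265,320,365))
for b in q[:1]: P=plane(T,b[:,0],.06)[:,:2]*1000; print(cv2.minAreaRect(P.astype(np.float32)))
go(.381,-.256,.06,9.2)
S_=S["img"][225:325,190:320,::-1]; cv2.imwrite("pics/brush4.png",cv2.resize(S_,None,fx=5,fy=5,interpolation=2))
E
```

```text
((440.1611633300781, -47.8521728515625), (201.76699829101562, 94.35226440429688), 36.11470413208008)
turn 1.130 dx -0.2282 dy -0.0839 dz -0.0016 q6 -1.59 tilt [-0.  0. -1.]
```

View pics/brush4.png

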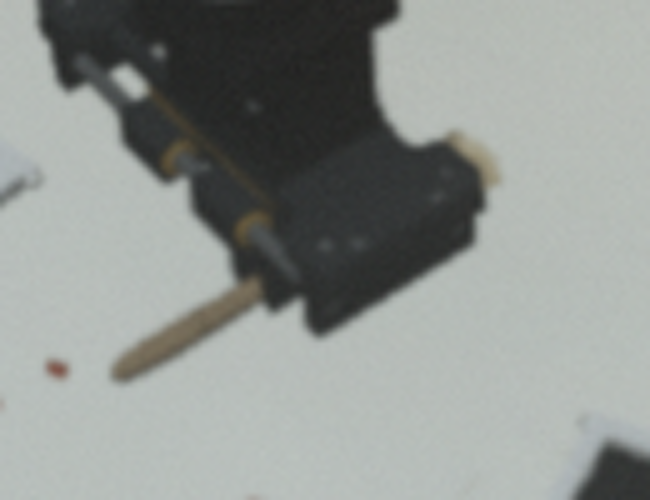

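```bash
python3 - <<'E'
from h import *
S=robot.camera("scene")
for z in(.05,.056,.062,.068,.075): print(z,proj(S,[.353,.0039,z]).round(1),"seen ~214.5,299.5")
E
```

```text
0.05 [[212.8 304.3]] seen ~214.5,299.5
0.056 [[212.4 302.4]] seen ~214.5,299.5
0.062 [[212.  300.4]] seen ~214.5,299.5
0.068 [[211.7 298.4]] seen ~214.5,299.5
0.075 [[211.2 296.1]] seen ~214.5,299.5
```

Request:
hand_motion(plan={"deltas":[[0, 0, 0, 0.113], [0, 0, 0, 0.113], [0, 0, 0, 0.113], [0, 0, 0, 0.113], [0, 0, 0, 0.113], [0, 0, 0, 0.113], [0, 0, 0, 0.113], [0, 0, 0, 0.113], [0, 0, 0, 0.113], [0, 0, 0, 0.113], [-0.012, -0.004, 0, 0], [-0.028, -0.01, 0, 0], [-0.028, -0.01, 0, 0], [-0.028, -0.01, 0, 0], [-0.028, -0.01, 0, 0], [-0.028, -0.01, 0, 0], [-0.028, -0.01, 0, 0], [-0.028, -0.01, 0, 0], [-0.02, -0.01, 0, 0], [0, 0, 0, 0]]})

```text
time: 26.5
position: [0.3814, -0.2607, 0.0577]
tool_rot: [0.65, 0.76, -0.0, 0.001]
ft_force: [0.7, -0.9, -1.0]
grip_width: 0.0102
grip_force: 35.0
```

Request:
hand_motion(plan={"deltas":[[0, 0, 0.01, 0], [0, 0, 0, 0], [0, 0, 0, 0]]})

```text
time: 26.75
position: [0.3803, -0.2545, 0.0476]
tool_rot: [0.648, 0.762, 0.0, -0.002]
ft_force: [0.8, 0.1, -1.3]
grip_width: 0.0097
grip_force: 35.0
```

```bash
python3 - <<'E'
from m import *
go(.381,-.256,.0065,9.2)
cv2.imwrite("pics/slot5.png",np.hstack([cv2.resize(S["img"][290:420,260:430,::-1],(400,306),interpolation=2),cv2.resize(T["img"][275:375,330:460,::-1],(398,306),interpolation=2)]))
E
```

```text
turn 0.001 dx -0.0011 dy -0.0002 dz 0.0418 q6 -1.00 tilt [-0.001  0.001 -1.   ]
```

View pics/slot5.png

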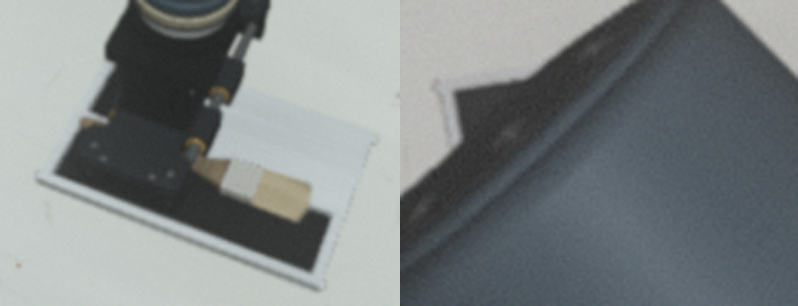

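The left panel shows the brush level over the slot with its bristles at (280,190), displaced only by its height. I lower it.

Request:
hand_motion(plan={"deltas":[[-0.001, 0, 0.015, 0], [0, 0, 0.012, 0], [0, 0, 0.006, 0], [0, 0, 0.004, 0], [0, 0, 0.002, 0], [0, 0, 0, 0], [0, 0, 0, 0]]})

```text
time: 27.43
position: [0.3815, -0.2569, 0.0098]
tool_rot: [0.648, 0.762, -0.0, 0.0]
ft_force: [-0.0, -0.5, -0.4]
grip_width: 0.0098
grip_force: 35.0
```

```bash
python3 -c "
from h import *
go(.381,-.256,.0065,9.2)"
```

```text
turn 0.001 dx 0.0010 dy -0.0004 dz 0.0033 q6 -1.00 tilt [ 0. -0. -1.]
```

Request:
hand_motion(plan={"deltas":[[0, 0, 0.002, 0], [0, 0, 0.001, 0], [0, 0, 0, 0], [0, 0, 0, 0]]})

```text
time: 27.77
position: [0.3815, -0.257, 0.0067]
tool_rot: [0.648, 0.762, -0.0, 0.0]
ft_force: [-0.8, 0.6, -0.3]
grip_width: 0.0099
grip_force: 35.0
```

Request:
hand_motion(plan={"deltas":[[0, 0, 0, 0], [0, 0, 0, 0], [0, 0, 0, 0]]}, finger_gap=0.018)

```text
time: 28.02
position: [0.3814, -0.257, 0.0066]
tool_rot: [0.648, 0.762, -0.0, 0.0]
ft_force: [0.5, -0.7, 0.3]
grip_width: 0.0171
grip_force: 0.0
```

Request:
hand_motion(plan={"deltas":[[0, 0, -0.01, 0], [0, 0, -0.02, 0], [0, 0, -0.03, 0], [0, 0, -0.03, 0], [0, 0, -0.03, 0], [0, 0, -0.03, 0], [0, 0, 0, 0], [0, 0, 0, 0]]}, finger_gap=0.018)

```text
time: 28.68
position: [0.3822, -0.2576, 0.1588]
tool_rot: [0.648, 0.762, -0.0, 0.003]
ft_force: [-0.4, 0.6, -0.4]
grip_width: 0.0178
grip_force: 0.0
```

```bash
python3 - <<'E'
from h import *
go(.651,-.208,.15,9.2)
E
```

```text
turn 0.001 dx 0.0060 dy 0.2733 dz 0.0088 q6 -1.00 tilt [ 0.004 -0.004 -1.   ]
```

Request:
hand_motion(plan={"deltas":[[0, 0.013, 0, 0], [0.001, 0.03, 0, 0], [0.001, 0.03, 0, 0], [0.001, 0.03, 0, 0], [0.001, 0.03, 0, 0], [0.001, 0.03, 0, 0], [0.001, 0.03, 0, 0], [0, 0.03, 0, 0], [0, 0.03, 0, 0], [0, 0.02, 0, 0], [0, 0, 0, 0], [0, 0, 0, 0], [0, 0, 0, 0], [0, 0, 0, 0]]}, finger_gap=0.087, clamp_n=25)

```text
time: 29.85
position: [0.6482, -0.2069, 0.1554]
tool_rot: [0.648, 0.761, -0.0, -0.002]
ft_force: [-0.6, -0.9, 0.4]
grip_width: 0.0869
grip_force: 0.0
```

```bash
python3 - <<'E'
from m import *
go(.651,-.208,.053,9.2)
cv2.imwrite("pics/tall6.png",np.hstack([cv2.resize(S["img"][200:420,260:430,::-1],(400,518),interpolation=2),cv2.resize(T["img"][190:370,325:460,::-1],(388,518),interpolation=2)]))
E
```

```text
turn -0.001 dx -0.0010 dy 0.0022 dz 0.1032 q6 -0.63 tilt [-0.001  0.001 -1.   ]
```

View pics/tall6.png

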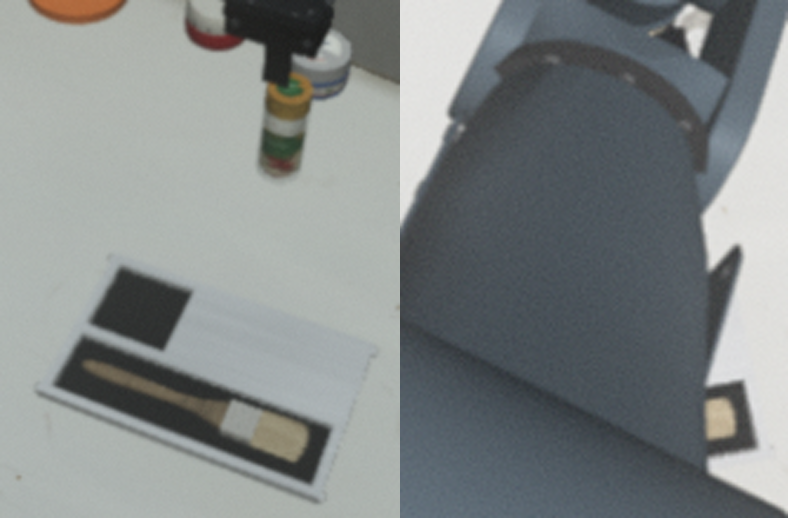

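The brush lies in the slot, from (90,365) to (305,445). The tall jar stands under the open gripper.

Request:
hand_motion(plan={"deltas":[[0, 0.002, 0.02, 0], [0, 0, 0.02, 0], [0, 0, 0.02, 0], [0, 0, 0.02, 0], [0, 0, 0.015, 0], [0, 0, 0.005, 0], [0, 0, 0, 0], [0, 0, 0, 0]]})

```text
time: 30.62
position: [0.6519, -0.2073, 0.0572]
tool_rot: [0.648, 0.762, 0.0, 0.0]
ft_force: [0.0, -0.4, 0.9]
grip_width: 0.087
grip_force: 0.0
```

Request:
hand_motion(plan={"deltas":[[0, 0, 0, 0], [0, 0, 0, 0], [0, 0, 0, 0], [0, 0, 0, 0], [0, 0, 0, 0], [0, 0, 0, 0], [0, 0, 0, 0], [0, 0, 0, 0]]}, finger_gap=0.03, clamp_n=25)

```text
time: 31.28
position: [0.6519, -0.2069, 0.0565]
tool_rot: [0.648, 0.762, -0.0, -0.0]
ft_force: [0.8, 0.5, 1.1]
grip_width: 0.0419
grip_force: 2.3
```

Request:
hand_motion(plan={"deltas":[[0, 0, -0.005, 0], [0, 0, -0.015, 0], [0, 0, -0.02, 0], [0, 0, -0.02, 0], [0, 0, 0, 0], [0, 0, 0, 0]]})

```text
time: 31.78
position: [0.6526, -0.2073, 0.1177]
tool_rot: [0.648, 0.762, 0.0, 0.001]
ft_force: [-0.4, 1.2, -1.3]
grip_width: 0.041
grip_force: 25.0
```

```bash
python3 -c "
from h import *
go(.443,-.188,.11,9.2)"
```

```text
turn 0.000 dx 0.0525 dy -0.2038 dz 0.0077 q6 -0.63 tilt [ 0.003 -0.001 -1.   ]
```

Request:
hand_motion(plan={"deltas":[[0.003, -0.012, 0, 0], [0.007, -0.027, 0, 0], [0.007, -0.027, 0, 0], [0.007, -0.027, 0, 0], [0.007, -0.027, 0, 0], [0.007, -0.027, 0, 0], [0.007, -0.027, 0, 0], [0.005, -0.019, 0, 0], [0.0025, -0.011, 0, 0], [0, 0, 0, 0], [0, 0, 0, 0], [0, 0, 0, 0]]})

```text
time: 32.78
position: [0.4431, -0.1883, 0.1162]
tool_rot: [0.648, 0.762, 0.0, 0.0]
ft_force: [-0.0, -0.3, -1.0]
grip_width: 0.0411
grip_force: 25.0
```

Request:
hand_motion(plan={"deltas":[[0, 0, 0.02, 0], [0, 0, 0.01, 0], [0, 0, 0, 0], [0, 0, 0, 0]]})

```text
time: 33.12
position: [0.4428, -0.1878, 0.086]
tool_rot: [0.648, 0.762, 0.0, -0.0]
ft_force: [0.4, -0.4, -0.2]
grip_width: 0.041
grip_force: 25.0
```

```bash
python3 - <<'E'
from m import *
go(.443,-.188,.0595,9.2)
cv2.imwrite("pics/tall7.png",cv2.resize(S["img"][250:420,260:430,::-1],(600,600),interpolation=2))
E
```

```text
turn 0.001 dx 0.0001 dy -0.0000 dz 0.0273 q6 -0.80 tilt [ 0.001 -0.001 -1.   ]
```

View pics/tall7.png

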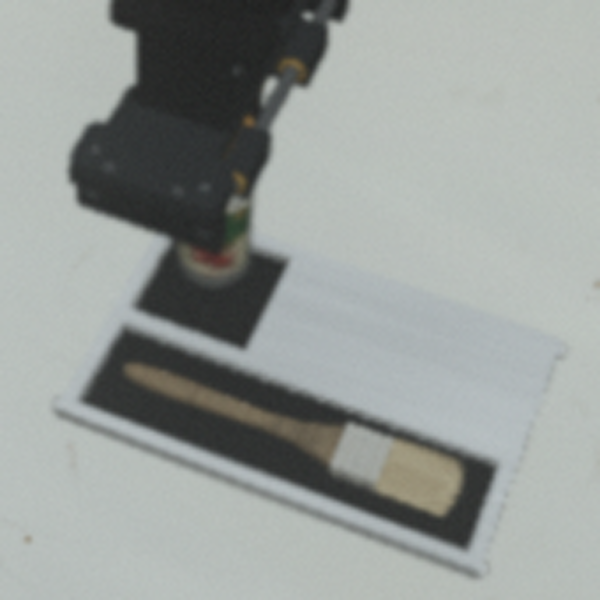

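The jar's foot at (212,275) hangs about 3 cm above the square pocket and is lined up with it.

Request:
hand_motion(plan={"deltas":[[0, 0, 0.01, 0], [0, 0, 0.007, 0], [0, 0, 0.003, 0], [0, 0, 0.002, 0], [0, 0, 0.002, 0], [0, 0, 0, 0], [0, 0, 0, 0]]})

```text
time: 33.8
position: [0.4422, -0.1878, 0.0627]
tool_rot: [0.648, 0.762, 0.0, 0.0]
ft_force: [0.2, -0.7, -1.5]
grip_width: 0.0411
grip_force: 25.0
```

Request:
hand_motion(plan={"deltas":[[0, 0, 0.001, 0], [0, 0, 0.001, 0], [0, 0, 0, 0]]})

```text
time: 34.05
position: [0.4421, -0.1878, 0.0606]
tool_rot: [0.648, 0.762, 0.0, 0.0]
ft_force: [1.1, 0.7, -1.6]
grip_width: 0.041
grip_force: 25.0
```

Request:
hand_motion(plan={"deltas":[[0, 0, 0.001, 0], [0, 0, 0, 0], [0, 0, 0, 0]]})

```text
time: 34.3
position: [0.4421, -0.1878, 0.0595]
tool_rot: [0.648, 0.762, -0.0, -0.0]
ft_force: [-0.4, -0.4, -0.9]
grip_width: 0.0408
grip_force: 25.0
```

Request:
hand_motion(plan={"deltas":[[0, 0, 0, 0], [0, 0, 0, 0], [0, 0, 0, 0], [0, 0, 0, 0]]}, finger_gap=0.06)

```text
time: 34.63
position: [0.4422, -0.1879, 0.0597]
tool_rot: [0.648, 0.762, -0.0, 0.0]
ft_force: [0.1, -0.1, 0.1]
grip_width: 0.057
grip_force: 0.0
```

Request:
hand_motion(plan={"deltas":[[0, 0, -0.01, 0], [0, 0, -0.02, 0], [0, 0, -0.03, 0], [0, 0, -0.03, 0], [0, 0, -0.03, 0], [0, 0, -0.02, 0], [0, 0, 0, 0], [0, 0, 0, 0]]}, finger_gap=0.087)

```text
time: 35.3
position: [0.4426, -0.1881, 0.2012]
tool_rot: [0.648, 0.762, 0.0, 0.002]
ft_force: [-1.1, 1.1, -0.0]
grip_width: 0.0868
grip_force: 0.0
```

Request:
hand_motion(plan={"deltas":[[0, 0.03, 0, 0], [0, 0.03, 0, 0], [0, 0.03, 0, 0], [0, 0.03, 0, 0], [0, 0.03, 0, 0], [0, 0.03, 0, 0], [0.03, 0, 0, 0], [0.03, 0, 0, 0], [0.03, 0, 0, 0], [0.03, 0, 0, 0], [0.03, 0, 0, 0], [0.03, 0, 0, 0], [0, 0, 0, 0], [0, 0, 0, 0]]})

```text
time: 36.47
position: [0.5893, 0.0204, 0.1979]
tool_rot: [0.647, 0.763, -0.001, -0.002]
ft_force: [0.7, -0.2, -0.7]
grip_width: 0.0871
grip_force: 0.0
```

```bash
python3 - <<'E'
from m import *
cv2.imwrite("pics/end8.png",S["img"][:,:,::-1]); cv2.imwrite("pics/end8t.png",np.vstack([cv2.resize(T["img"][285:375,90:230,::-1],(466,300),interpolation=2),cv2.resize(T["img"][280:370,330:470,::-1],(466,300),interpolation=2)]))
E
```

```text
(no output)
```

View pics/end8.png

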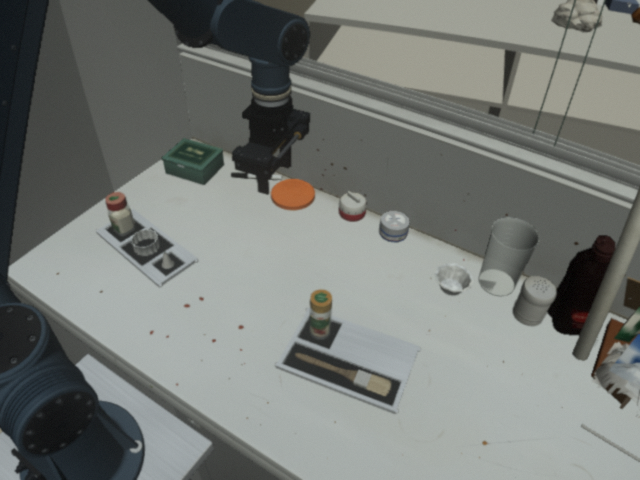

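View pics/end8t.png

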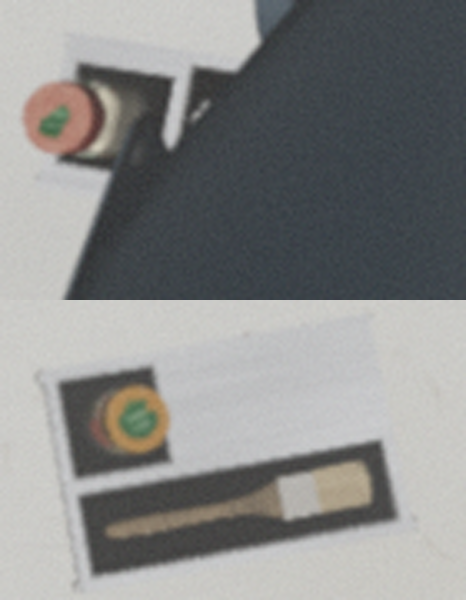

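The scene view shows both jars upright at (118,215) and (320,315), the cutter at (145,240), the nozzle at (168,262) and the brush in the slot. The bystanders have not moved. I make one numeric check, then hand in.

```bash
python3 - <<'E'
from h import *
S=robot.camera("scene");T=robot.camera("top")
print("sq",plane(S,[[116.5,199.5]],.1),plane(T,[[90+63/3.33,285+118/3.33]],.1),"want .435 .361; tall",plane(S,[[320,296]],.109),plane(T,[[330+137/3.33,280+119/3.33]],.109),"want .443 -.188")
print("brush",plane(T,[[330+105/3.33,280+230/3.33],[330+372/3.33,280+181/3.33]],.009).mean(0),"want .384 -.273")
E
```

```text
sq [[0.43375583 0.35401031 0.1       ]] [[0.43297245 0.35595795 0.1       ]] want .435 .361; tall [[ 0.44489342 -0.18441603  0.109     ]] [[ 0.44104295 -0.18939339  0.109     ]] want .443 -.188
brush [ 0.38319995 -0.27509003  0.009     ] want .384 -.273
```

```bash
python3 -c "
from rig import robot
print(robot.hand_in())"
```

```text
the job is handed in; nothing more can be done
None
```

I placed all five items upright in their own pockets and let go, left the tart dish, pot and timer where they were, and handed the job in at about 37 s; the hand-in gave no verdict back.

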